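# Set the holding collar on the tube mixer's spindle flat

### The arm

A 6-joint arm with a two-finger parallel gripper is mounted at the origin on a cart in front of the work surface, level with it; the furniture and walls round the work are solid. World frame = base frame: x ahead of the robot, y to its left, z up, the work surface at z = 0. Lengths are in m, angles in rad, forces in N, time in s.
With the tool pointing down it reaches from about 0.225 to 0.875 m from the base axis. Payload 3.4 kg.
Tool frame: the origin (TCP) lies between the finger pads; the fingertips stand 14 mm ahead of it and the grasp point (between the pads) lies 5 mm behind it; z points along the fingers, y is the direction in which the jaws open and shut (so a half turn about z gives the same grasp; the last joint's range is limited). The gripper opens to 85 mm and grips with 20 to 120 N. Pads are 22 mm wide; open, the fingers measure 114 mm over their backs; the gripper's body (76 mm by 85 mm) begins 54 mm behind the grasp point. The pads swing forward as they close: fully open they stand 13 mm farther back than shut.
Start: joints at [1.057, 0.276, 1.505, -0, 1.361, -0.121], TCP at [0.22, 0.531, 0.245] pointing down, gripper open.
Joint ranges: [-2.89, 2.89], [-0.75, 2.08], [0.22, 2.7], [-1.18, 4.32], [0.11, 2.71], [-2.7, 2.7]. Speed limits (rad/s): [2.57, 2.57, 3.14, 3.14, 3.14, 3.14].

### API

Orientations are given as a unit quaternion [w, x, y, z].
In Python, from rig import manip, get_image, job gives the robot as it stands. The module is installed in compiled form; this text tells all that it offers.
- The arm moves only by the tool step_arm, never from a script. Its argument "moves" is one flat list of numbers, 5 for each row, row after row: the shift along the tool's x, y, z as a fraction of full scale, then the turn about the tool's z as a fraction of full scale, then the gripper's target within -1 to 1 (shut at 1, half-way at 0, fully open at -1). In form: [dx, dy, dz, twist, hand, dx, dy, dz, twist, hand, ...]. A call has 1 to 5 rows; each row is the pose to reach, as a shift and turn from the pose commanded when the call began, along the tool's axes at that moment, turning the shorter way round; what a row does not reach only later rows make up. Full scale, the value 1, is 500 mm for a shift and pi rad for a turn. A row lasts 1/10 s, in which the tool goes at most 50 mm and 8.59 degrees, less where a joint would pass 70% of its speed; a pose out of reach is approached as far as the arm can. A call with a number of a shift or a turn outside -1 to 1 is refused whole. A call with a gripper value outside its range is refused whole. The fingers move at their own pace and stop on an object; "force" is the grip in N (left out, the last holds). Time passes only in rows, so rows that repeat a pose let the fingers close. It gives the time, the measured TCP pose, the force and the opening at its end, in the units of the state.
- manip.get_state(): the state, without advancing time (a new reading comes with each control period).
- get_image(name): name is "scene" or "top" or "wrist"; returns a dict with "frame" (384x512x3 uint8, blue, green, red), "fx", "fy", "cx", "cy" (pixels), "rvec" (rotation vector, rad) and "tvec" (3), from world to camera coordinates, as OpenCV has them; the wrist camera has in their place "T_tool_cam" (4x4, takes a point from camera to tool coordinates, whose origin is the TCP and whose axes are the flange's). Camera axes: x right, y down, z forward; pixel columns grow to the right and rows downward; lengths in m; the calibration is good to about 2 mm. A picture is of the moment at which its call begins: read the wrist's pose just before it. There is no depth.
- job.sign_off(): hands the job in, once; it reports no verdict.
The state is a dict: "clock": time; "qpos": joint angles; "qd": joint speeds; "effort": joint torques, N m; "position": TCP position; "ee_rot": TCP orientation; "contact_force": force on the tool from outside, world axes, zero at the start; "moment": the same for the moment, N m; "width": finger opening in m.
Only numpy, scipy, OpenCV 4.12 (cv2) and the standard library are available. Lean on these libraries where they do the work, as an engineer would, in place of code of your own. Each camera call takes 0.05 s, during which the arm holds its last target. There are 200 camera calls.

### The job

The tube mixer's rotor is to be locked down again with its collar. First turn the bare upright spindle with your fingers, feeling for the milled flat, until that flat faces squarely to the front of the mixer (the side with the knob). Then pick up the collar with the knurled set screw, put it over the spindle with the set screw on the flat, press the rotor down with it against the lift spring until it is fully home, and finish while still holding the collar there, screw to the front, so that the screw can be tightened; leave the other things on the worktop where they are.

Things in the scene. Friction and masses are not known exactly. Their poses are not given: they have to be found in the camera images.
- mixer: White bench mixer, fixed, 140 deep (x) x 165 wide (y) x 60 mm high; origin on the worktop under the spindle's axis. Its front (grey panel, black knob, dark window) faces its own -x. On top a round aluminium rotor (radius 64 mm, with black tube cups whose rims stand 90 mm above the worktop) with a raised hub (radius 16 mm); the upright steel spindle stands through it
- spindle_tip (a point): Centre of the tapered top (last 5 mm) of the bare steel spindle, 147 mm above the worktop, 45 mm above the hub while the rotor is up. Spindle: 20 mm round, one flat milled 4 mm deep along its whole visible length (6 mm from the axis, 16 mm wide; 16 mm across flat and back, 20 mm elsewhere) facing this point's own -x. It turns a little stiffly (0.03 N m) and stays where it is left
- spindle (a joint): Angle of the spindle in rad, 0 when its flat faces the mixer's front, growing anticlockwise seen from above; starts between 0.45 and 1.45
- hub_top (a point): Centre of the top face of the rotor's hub, where the collar's underside comes to rest; 102 mm above the worktop with the rotor up, 92 mm fully home. Note: a wall cabinet overhangs the back of the worktop (beyond x = 0.62 m, from 0.45 m up), so keep the arm in front of it when carrying things across
- rotor (a joint): How far the rotor is pressed down against its lift spring, m: 0 up, 0.010 fully home (a firm stop). The spring needs about 3.5 N to start and 11.5 N to get home, and lifts the rotor again when let go. The rotor idles freely round the spindle
- collar_center (a point): Centre, half-way up, of the loose steel collar (140 g): ring 42 mm in diameter, 24 mm high, flat on the worktop, bore 23 mm upright; two flat gripping faces, 22 mm wide, 44 mm apart, on its own +y and -y. A set screw goes through its wall on its own -x: in the bore the 5 mm thick tip reaches to 7.5 mm from the axis, so the collar passes the spindle only with the screw at the flat
- screw_head (a point): Centre of the knurled head (14 mm thick, 9 mm long, ends 40 mm from the axis) of the collar's set screw, 35.5 mm from the collar's axis on the collar's -x, at half height
- spacer: A plain steel spacer ring without any screw, 42 mm outside, 25 mm inside, 10 mm high, not needed; origin at its underside. It and the collar lie right of the mixer, either one in either place
- prep_pad_0: Small flat paper sachet, 50 x 50 x 7 mm, not needed
- tally_counter: Hand tally counter, 45 x 61 x 27 mm, not needed
- pen_1: Pen, 145 mm, not needed
- pen_2: Marker pen, 135 mm, left of the mixer, not needed
- specimen_cup_0: Specimen cup with a screw lid, 63 mm wide, 72 mm high, behind the mixer, not needed
- immersion_oil: Small dropper bottle, 26 mm wide, 60 mm high, behind to the right of the mixer, not needed
Not all that is in view belongs to the job. Leave any brown or purple look-alike of the part that bears collar_center alone.

How it is judged:
On the way, in this order (a step that is already met when the one before it is completed fails the run):
1. the fingers hold the spindle with its flat facing the front of the mixer (contact force between the fingers and spindle above 2 N and value of joint spindle between -0.2 and 0.2 rad), for 0.2 s.
2. the held collar is on the spindle, its set screw on the flat (contact force between the fingers and collar above 2 N and horizontal distance between collar_center and spindle_tip below 0.005 m and z of collar_center in the frame of spindle_tip below -0.014 m and x of screw_head in the frame of spindle_tip below -0.028 m), for 0.1 s.
At the end, for the whole second after the job is handed in: Fingers grip the collar (over 2 N); it sits on the hub, upright, within 4 mm of the axis, pressing the rotor down at least 7.5 of 10 mm with over 3 N; its screw head is within 8 mm sideways of the flat's middle line and the flat faces the front within 0.25 rad; at rest (contact force between the fingers and collar above 2 N and value of joint rotor above 0.0075 m and contact force between collar and rotor above 3 N and distance between collar_center and hub_top below 0.016 m and horizontal distance between collar_center and spindle_tip below 0.004 m and angle between collar_center's own z axis and vertical below 0.1 rad and x of screw_head in the frame of spindle_tip below -0.028 m and y of screw_head in the frame of spindle_tip between -0.008 and 0.008 m and value of joint spindle between -0.25 and 0.25 rad and velocity of joint rotor between -0.01 and 0.01 m/s); the arm keeps its last pose, push and grip.
It fails at once if a bystander (spacer, sachet, counter, pen, marker, cup or bottle) was shifted more than 30 mm (distance of any of spacer, prep_pad_0, tally_counter, pen_1, pen_2, specimen_cup_0, immersion_oil from where it was at the start of the episode above 0.03 m).
It also fails if it takes over 58 s, if anything falls off the work surface, if the arm or the gripper's body presses on something with over 40 N, if the wrist force passes 120 N, or if a joint passes its speed limit or range.

## Working session

There is one attempt and no reset: what is moved stays moved. The work goes in short steps, Python scripts to look and compute and a tool call to move; the robot and the scene stay as the last step left them, time stands still between calls to the robot, and variables do not carry over. Pictures are saved under pics/ and viewed, about 8 in all and at most 12, crops included, and the job is handed in when it is done.

Besides the shell and the picture viewer there is one more tool, called after ">>>" as a command line: name --argument value ..., lists and objects as JSON in quotes. step_arm: Moves the arm, as the interface text tells. Its arguments: {"type":"object","properties":{"moves":{"type":"array","items":{"type":"number","minimum":-1,"maximum":1}},"force":{"type":"number"}},"required":["moves"]}

```bash
mkdir -p pics; cat > h.py <<'E'
import numpy as np, cv2
from scipy.spatial.transform import Rotation as R
from rig import manip, get_image, job
def grab(n):
    s=manip.get_state(); im=get_image(n); return s,im
def cam(s,im):
    K=np.array([[im["fx"],0,im["cx"]],[0,im["fy"],im["cy"]],[0,0,1]])
    if "T_tool_cam" in im:
        q=s["ee_rot"]; T=np.eye(4); T[:3,:3]=R.from_quat([q[1],q[2],q[3],q[0]]).as_matrix(); T[:3,3]=s["position"]
        T=T@np.array(im["T_tool_cam"]); 
    else:
        Rm=cv2.Rodrigues(np.array(im["rvec"],float))[0]; T=np.eye(4); T[:3,:3]=Rm.T; T[:3,3]=-Rm.T@np.array(im["tvec"]).ravel()
    return K,T
def pix2(K,T,u,v,z):
    d=T[:3,:3]@np.linalg.inv(K)@np.array([u,v,1.]); o=T[:3,3]
    return o+d*(z-o[2])/d[2]
def proj(K,T,p):
    c=T[:3,:3].T@(np.array(p)-T[:3,3]); c=K@c; return c[:2]/c[2]
def save(name,im,K,T,):
    cv2.imwrite(f"pics/{name}.png",im["frame"]); np.savez(f"pics/{name}.npz",K=K,T=T)
def load(name):
    a=np.load(f"pics/{name}.npz"); return a["K"],a["T"]
def crop(name,out,x0,y0,x1,y1,f):
    a=cv2.imread(f"pics/{name}.png")[y0:y1,x0:x1]; cv2.imwrite(f"pics/{out}.png",cv2.resize(a,None,fx=f,fy=f,interpolation=cv2.INTER_CUBIC))
def yaw(s):
    q=s["ee_rot"]; return R.from_quat([q[1],q[2],q[3],q[0]]).as_matrix()
E
python3 - <<'E'
from h import *
for n in("top","scene"):
    s,im=grab(n);K,T=cam(s,im);save(n+"0",im,K,T); print(n,T[:3,3].round(3))
a=cv2.imread("pics/top0.png");b=cv2.imread("pics/scene0.png")
cv2.imwrite("pics/t0.png",cv2.resize(a,(800,600)))
cv2.imwrite("pics/s0.png",cv2.resize(b,(800,600)))
print(s); print(yaw(s).round(3))
E
```

```text
top [ 0.145 -0.169  1.556]
scene [ 0.526 -0.889  1.046]
{'clock': 0.05, 'qpos': array([ 1.05700392e+00,  2.76629378e-01,  1.50610482e+00,  1.69567464e-05,
        1.36069527e+00, -1.20982086e-01]), 'qd': array([-7.80191890e-04, -3.62725096e-04, -1.08989027e-03, -8.06266869e-04,
        8.82736992e-05,  6.26054828e-04]), 'effort': array([ 1.03486196e-03, -4.18077278e+01, -2.46676093e+01, -2.49923032e-04,
        5.41120346e-03, -6.26766223e-06]), 'position': array([0.21985289, 0.53078647, 0.24443136]), 'ee_rot': array([-2.94496923e-04,  1.95146533e-01,  9.80773668e-01, -8.69946870e-04]), 'contact_force': array([ 0.55700023, -0.55362946, -0.93116262]), 'moment': array([-0.01234832, -0.01001407,  0.01837077]), 'width': 0.08575254392608343}
[[-0.924  0.383 -0.001]
 [ 0.383  0.924 -0.002]
 [ 0.    -0.002 -1.   ]]
```

View pics/t0.png

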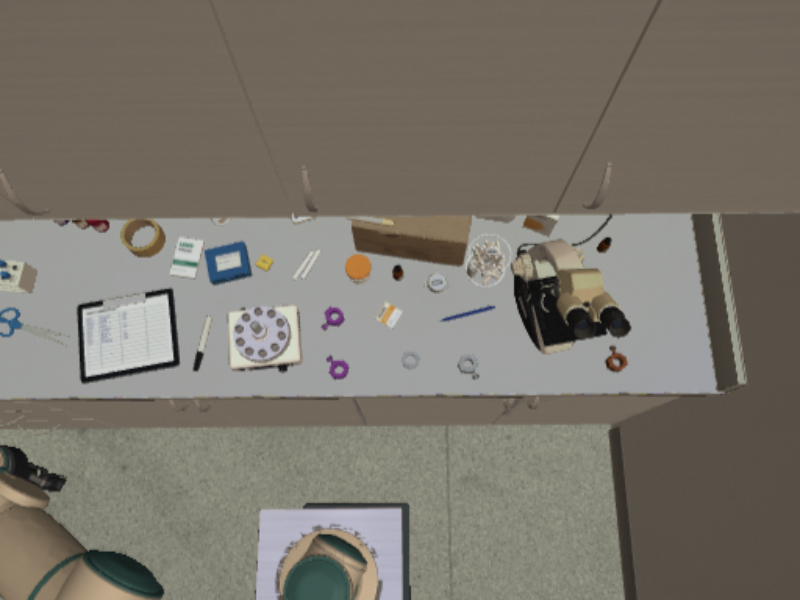

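View pics/s0.png

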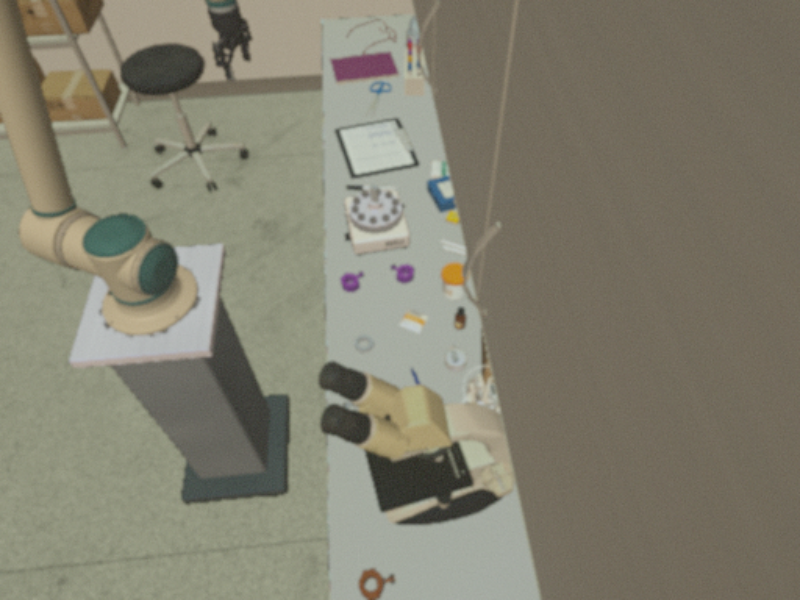

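Top view: collar candidates are grey with a screw at (468,364), purple at (333,317) and (338,368), and brown at (616,360). A plain grey ring at (411,360) is the spacer. The steel-grey one with the screw head fits. The mixer is at (264,337), with its knob at (284,368) facing the robot. Next I'll enlarge the collar and mixer.

```bash
python3 - <<'E'
from h import *
K,T=load("top0"); k=.64
for n,u,v,z in(("collar",468,364,.024),("head",476,376,.012),("spacer",411,360,.01),("spindle tip",256,327,.147),("knob",284,368,.03),("base TL",228,308,.06),("TR",299,306,.06),("BL",229,369,.06),("BR",300,365,.06),("purp",333,317,.02),("bottle",398,272,.05)):
    print(n,pix2(K,T,u*k,v*k,z).round(4))
print(K)
a=cv2.imread("pics/top0.png")
A=cv2.resize(a[190:240,143:195],(780,750)[:2],interpolation=cv2.INTER_CUBIC); A=cv2.resize(a[190:240,143:195],None,fx=8,fy=8,interpolation=cv2.INTER_CUBIC)
B=cv2.resize(a[215:250,255:310],None,fx=7,fy=8,interpolation=cv2.INTER_CUBIC)
B=cv2.copyMakeBorder(B,0,A.shape[0]-B.shape[0],0,0,cv2.BORDER_CONSTANT)
cv2.imwrite("pics/c0.png",np.hstack([A,B])[:, :800]); print(A.shape,B.shape)
E
```

```text
collar [ 0.4675 -0.3187  0.024 ]
head [ 0.4413 -0.3376  0.012 ]
spacer [ 0.4812 -0.1856  0.01  ]
spindle tip [0.528  0.1551 0.147 ]
knob [0.4602 0.111  0.03  ]
base TL [0.5984 0.2437 0.06  ]
TR [0.6019 0.0768 0.06  ]
BL [0.4526 0.2314 0.06  ]
BR [0.4606 0.0692 0.06  ]
purp [0.5858 0.0006 0.02  ]
bottle [ 0.6882 -0.1564  0.05  ]
[[426.42891813   0.         255.44969538]
 [  0.         426.42891813 196.23911212]
 [  0.           0.           1.        ]]
(400, 416, 3) (400, 385, 3)
```

View pics/c0.png

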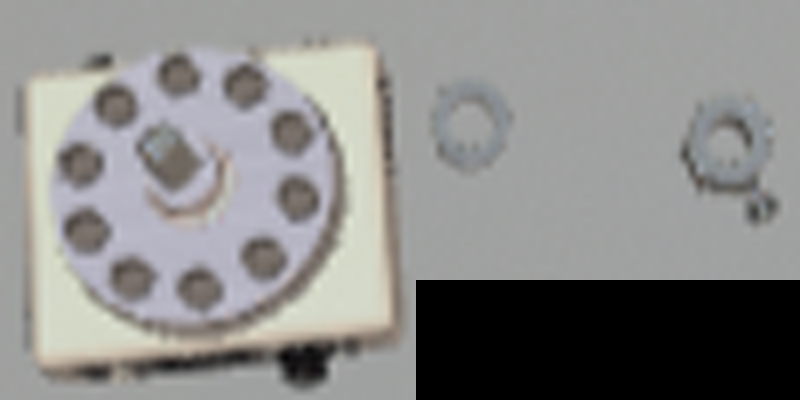

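Confirmed in the crop: the collar with its set screw is at the right (728,138), with the head at (762,207). The ring at (470,125) is the plain spacer. The mixer is yawed about +0.11 rad, and the spindle flat seems to face lower-right. Next I'll get the wrist camera geometry.

```bash
cat >> h.py <<'E'
def to(x,y,z,ty):
    "fractions for target TCP xyz and tool-y world angle (mod pi)"
    s=manip.get_state();M=yaw(s); d=M.T@(np.array([x,y,z])-s["position"])/.5
    cur=np.arctan2(M[1,1],M[0,1]); dt=-(ty-cur)  # tool z down
    dt=(dt+np.pi/2)%np.pi-np.pi/2
    print("t",round(s["clock"],2),"pos",s["position"].round(4),"ty",round(cur,3),"w",round(s["width"],4),"| frac",d.round(4),"twist",round(dt/np.pi,4),"rows",round(max(abs(dt)/.15,np.linalg.norm(d)*10),1),"j6",s["qpos"][5].round(2))
E
python3 - <<'E'
from h import *
s,im=grab("wrist");print(np.array(im["T_tool_cam"]).round(3),im["fx"],im["cx"],im["cy"]); to(.43,.13,.33,1.178); to(.43,.13,.33,.85)
E
```

```text
[[ 0.001 -0.965 -0.262  0.066]
 [ 1.     0.001 -0.    -0.001]
 [ 0.    -0.262  0.965 -0.128]
 [ 0.     0.     0.     1.   ]] 320.0597536807071 255.09638736045582 190.76363859214266
t 0.15 pos [0.2199 0.5309 0.2446] ty 1.178 w 0.0856 | frac [-0.695  -0.5802 -0.1701] twist 0.0 rows 9.2 j6 -0.12
t 0.15 pos [0.2199 0.5309 0.2446] ty 1.178 w 0.0856 | frac [-0.695  -0.5802 -0.1701] twist 0.1044 rows 9.2 j6 -0.12
```

```bash
python3 - <<'E'
from h import *
to(.525,.155,.27,.9)
E
```

```text
t 0.15 pos [0.2199 0.5309 0.2446] ty 1.178 w 0.0856 | frac [-0.8515 -0.4611 -0.0503] twist 0.0885 rows 9.7 j6 -0.12
```

>>> step_arm --moves '[-0.85, -0.46, -0.05, 0.09, -1, -0.85, -0.46, -0.05, 0.09, -1, -0.85, -0.46, -0.05, 0.09, -1, -0.85, -0.46, -0.05, 0.09, -1, -0.85, -0.46, -0.05, 0.09, -1]'

```text
clock: 0.65
position: [0.3782, 0.3358, 0.2582]
ee_rot: [-0.0, 0.331, 0.944, 0.0]
contact_force: [0.5, 0.1, -1.0]
width: 0.0856
```

```bash
python3 - <<'E'
from h import *
to(.525,.155,.27,.9)
E
```

```text
t 0.65 pos [0.3782 0.3358 0.2582] ty 0.896 w 0.0856 | frac [-0.4552 -0.0987 -0.0237] twist -0.0013 rows 4.7 j6 -0.31
```

>>> step_arm --moves '[-0.455, -0.1, -0.024, 0, -1, -0.455, -0.1, -0.024, 0, -1, -0.455, -0.1, -0.024, 0, -1, -0.455, -0.1, -0.024, 0, -1, -0.455, -0.1, -0.024, 0, -1]'

```text
clock: 1.15
position: [0.5256, 0.1532, 0.2701]
ee_rot: [0.0, 0.332, 0.943, -0.0]
contact_force: [-0.3, 1.0, 0.8]
width: 0.0855
```

>>> step_arm --moves '[0, 0, 0, 0, -1, 0, 0, 0, 0, -1]'

```text
clock: 1.35
position: [0.5237, 0.1556, 0.2697]
ee_rot: [-0.001, 0.332, 0.943, -0.0]
contact_force: [-0.6, -0.2, -0.6]
width: 0.0855
```

```bash
python3 - <<'E'
from h import *
s,im=grab("wrist");K,T=cam(s,im);save("w1",im,K,T)
to(.525,.155,.27,.9)
cv2.imwrite("pics/w1b.png",cv2.resize(im["frame"],(800,600),interpolation=cv2.INTER_CUBIC))
E
```

```text
t 1.4 pos [0.5231 0.1564 0.2698] ty 0.895 w 0.0852 | frac [-0.0047  0.0003 -0.0005] twist -0.0017 rows 0.0 j6 -0.73
```

View pics/w1b.png

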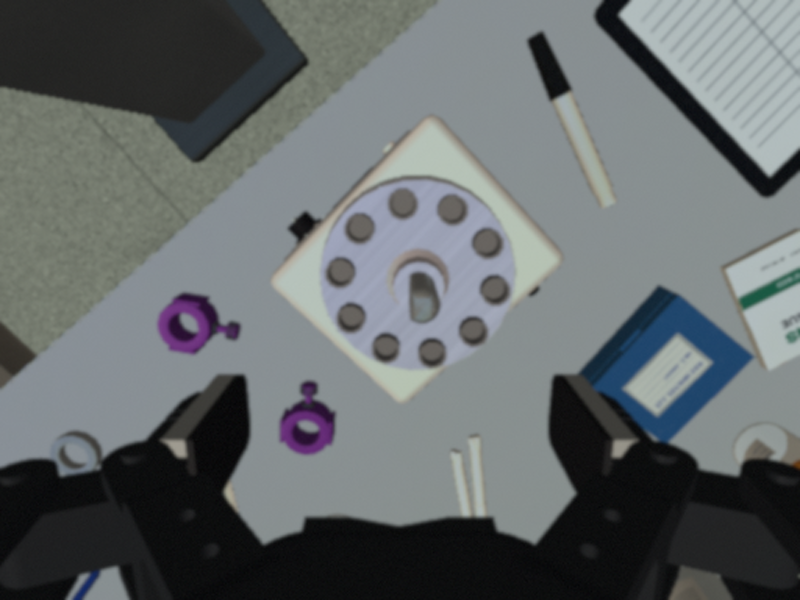

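The wrist view shows the mixer with its knob at (303,228), top corners (432,117), (562,258), (402,402) and (272,283), and the spindle tip near (424,300). I'll crop the spindle.

```bash
python3 - <<'E'
from h import *
K,T=load("w1");k=.64
P=[pix2(K,T,u*k,v*k,.06)[:2] for u,v in((432,117),(562,258),(402,402),(272,283))]
for a in range(4):
    d=P[(a+1)%4]-P[a]; print(P[a].round(4),np.linalg.norm(d).round(4),(np.degrees(np.arctan2(d[1],d[0]))%90).round(2))
print(pix2(K,T,424*k,300*k,.147).round(4), pix2(K,T,418*k,275*k,.09).round(4),"knob",pix2(K,T,303*k,228*k,.03))
crop("w1","w1c",235,145,305,217,8)
E
```

```text
[0.4632 0.2299] 0.1284 6.07
[0.5909 0.2435] 0.1538 5.94
[0.6068 0.0905] 0.128 6.17
[0.4796 0.0767] 0.154 6.11
[0.5339 0.1629 0.147 ] [0.5326 0.1625 0.09  ] knob [0.46384815 0.11199911 0.03      ]
```

View pics/w1c.png

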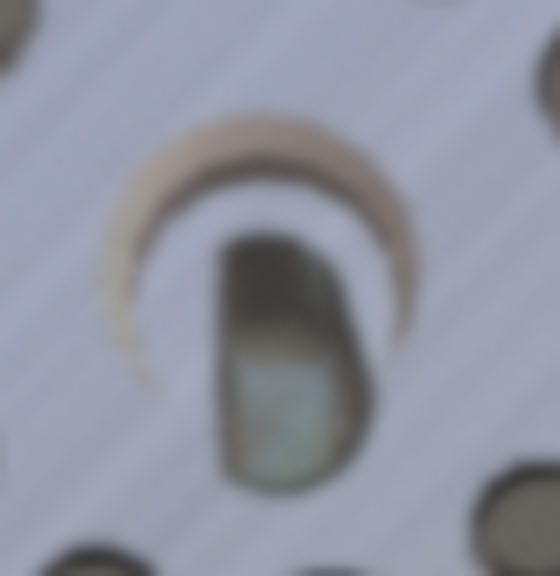

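The crop shows the flat as the straight left edge (x≈228), facing image left, which is −tool y. So the spindle angle is about 0.895−0.106 ≈ 0.79, inside the stated range, and the jaws are already aligned with the flat.

```bash
python3 - <<'E'
from h import *
K,T=load("w1")
print(pix2(K,T,268.75,184.4,.102).round(4),pix2(K,T,270.9,196.25,.147).round(4))
to(.534,.1625,.17,.895);to(.534,.1625,.132,.895)
E
```

```text
[0.5375 0.1596 0.102 ] [0.5364 0.1604 0.147 ]
t 1.4 pos [0.5231 0.1564 0.2698] ty 0.895 w 0.0852 | frac [-0.0097  0.0233  0.1995] twist -0.0001 rows 2.0 j6 -0.73
t 1.4 pos [0.5231 0.1564 0.2698] ty 0.895 w 0.0852 | frac [-0.0098  0.0234  0.2755] twist -0.0001 rows 2.8 j6 -0.73
```

```bash
python3 - <<'E'
from h import *
to(.5378,.1616,.128,.895)
E
```

```text
t 1.4 pos [0.5231 0.1564 0.2698] ty 0.895 w 0.0852 | frac [-0.0169  0.0267  0.2835] twist -0.0001 rows 2.9 j6 -0.73
```

>>> step_arm --moves '[-0.017, 0.027, 0.1, 0, -1, -0.017, 0.027, 0.2, 0, -1, -0.017, 0.027, 0.2835, 0, -1, -0.017, 0.027, 0.2835, 0, -1, -0.017, 0.027, 0.2835, 0, -1]'

```text
clock: 1.9
position: [0.5382, 0.1625, 0.1289]
ee_rot: [-0.0, 0.331, 0.944, -0.0]
contact_force: [0.8, -0.0, 1.3]
width: 0.0858
```

```bash
python3 - <<'E'
from h import *
to(.5378,.1616,.128,.895); print(manip.get_state()["contact_force"])
E
```

```text
t 1.9 pos [0.5382 0.1625 0.1289] ty 0.897 w 0.0858 | frac [-0.0004 -0.0019  0.0018] twist 0.0006 rows 0.0 j6 -0.73
[ 0.7737777  -0.03007717  1.2578171 ]
```

Well placed. Closing gently and watching the width.

>>> step_arm --moves '[0, 0, 0, 0, 1, 0, 0, 0, 0, 1, 0, 0, 0, 0, 1, 0, 0, 0, 0, 1, 0, 0, 0, 0, 1]' --force 25

```text
clock: 2.4
position: [0.539, 0.161, 0.1294]
ee_rot: [0.0, 0.331, 0.943, -0.0]
contact_force: [-0.9, 1.2, 1.6]
width: 0.0151
```

>>> step_arm --moves '[0, 0, 0, 0, 1, 0, 0, 0, 0, 1, 0, 0, 0, 0, 1, 0, 0, 0, 0, 1, 0, 0, 0, 0, 1]'

```text
clock: 2.9
position: [0.539, 0.1611, 0.1294]
ee_rot: [0.0, 0.331, 0.943, 0.0]
contact_force: [-1.0, -1.5, 5.9]
width: 0.0152
```

```bash
python3 - <<'E'
from h import *
s=manip.get_state();to(.5378,.1616,.128,.106); print(s["contact_force"],s["moment"])
E
```

```text
t 2.9 pos [0.539  0.1611 0.1294] ty 0.895 w 0.0152 | frac [ 0.0025 -0.0007  0.0027] twist 0.2512 rows 5.3 j6 -0.73
[-0.95230217 -1.50787453  5.89239308] [-0.21898451  0.25602592  0.01264431]
```

>>> step_arm --moves '[-0.0006, -0.0002, 0, 0.045, 1, -0.0012, -0.0005, 0, 0.09, 1, -0.0017, -0.0008, 0, 0.135, 1, -0.0022, -0.001, 0, 0.18, 1, -0.0025, -0.0011, 0, 0.22, 1]' --force 40

```text
clock: 3.4
position: [0.5387, 0.1594, 0.1294]
ee_rot: [-0.0, 0.633, 0.774, -0.001]
contact_force: [-4.3, -2.7, 7.2]
width: 0.0151
```

```bash
python3 - <<'E'
from h import *
s=manip.get_state();to(.5378,.1616,.128,.106); print(s["contact_force"],s["moment"])
E
```

```text
t 3.4 pos [0.5387 0.1594 0.1294] ty 0.199 w 0.0151 | frac [ 0.0047 -0.001   0.0028] twist 0.0296 rows 0.6 j6 -0.03
[-4.30453742 -2.66230122  7.23600931] [-0.36111544  0.45827996  0.03135419]
```

>>> step_arm --moves '[0, -0.001, 0, 0.0296, 1, 0, -0.001, 0, 0.0296, 1, 0, -0.001, 0, 0.0296, 1, 0, -0.001, 0, 0.0296, 1, 0, -0.001, 0, 0.0296, 1]'

```text
clock: 3.9
position: [0.5386, 0.1592, 0.1294]
ee_rot: [0.0, 0.667, 0.745, -0.001]
contact_force: [-3.0, -2.6, 7.1]
width: 0.0151
```

```bash
python3 - <<'E'
from h import *
s=manip.get_state();to(.5378,.1616,.27,.106); print(s["contact_force"],s["moment"])
E
```

```text
t 3.9 pos [0.5386 0.1592 0.1294] ty 0.111 w 0.0151 | frac [ 0.0045 -0.0012 -0.2812] twist 0.0017 rows 2.8 j6 0.05
[-3.02256226 -2.58070184  7.08175706] [-0.40937229  0.35512159 -0.00960864]
```

>>> step_arm --moves '[0, 0, 0, 0, 1, 0, 0, 0, 0, 1, 0, 0, 0, 0, -1, 0, 0, 0, 0, -1, 0, 0, 0, 0, -1]'

```text
clock: 4.4
position: [0.539, 0.1602, 0.1282]
ee_rot: [-0.0, 0.667, 0.745, 0.0]
contact_force: [0.3, -0.3, -0.9]
width: 0.0587
```

>>> step_arm --moves '[0, 0, -0.1, 0, -1, 0, 0, -0.2, 0, -1, 0, 0, -0.28, 0, -1, 0, 0, -0.28, 0, -1, 0, 0, -0.28, 0, -1]'

```text
clock: 4.9
position: [0.5393, 0.1602, 0.2691]
ee_rot: [0.001, 0.667, 0.745, 0.001]
contact_force: [-0.1, 0.1, -0.7]
width: 0.0854
```

```bash
python3 - <<'E'
from h import *
s,im=grab("wrist");K,T=cam(s,im);save("w2",im,K,T)
u,v=proj(K,T,[.5366,.159,.125]); print(u,v)
u,v=int(u),int(v);crop("w2","w2c",u-36,v-36,u+36,v+36,8)
to(.47,-.31,.25,-.95)
E
```

```text
251.9317859797318 181.88788130685475
t 4.95 pos [0.5384 0.16   0.2676] ty 0.111 w 0.0856 | frac [-0.919  -0.2402  0.0354] twist 0.3378 rows 9.5 j6 0.05
```

View pics/w2c.png

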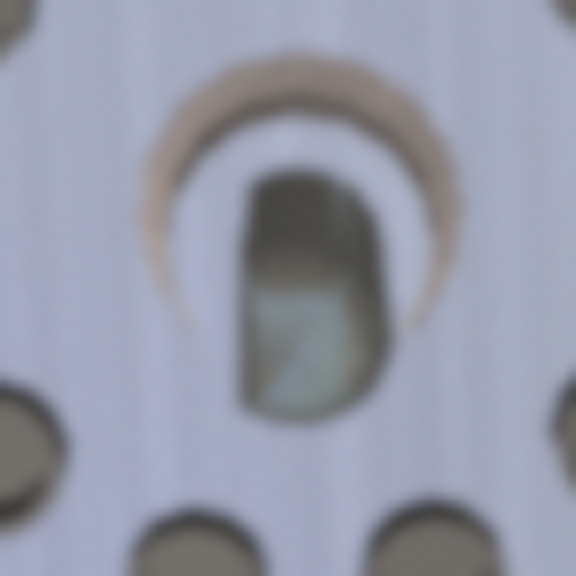

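The flat still faces −tool y (straight edge at crop x≈243), i.e. the mixer's front, and is squarely aligned. On to the collar.

>>> step_arm --moves '[-0.1, -0.026, 0.035, 0.04, -1, -0.2, -0.052, 0.035, 0.08, -1, -0.3, -0.08, 0.035, 0.12, -1, -0.4, -0.104, 0.035, 0.16, -1, -0.5, -0.13, 0.035, 0.2, -1]'

```text
clock: 5.45
position: [0.5019, -0.0861, 0.2485]
ee_rot: [-0.002, 0.866, 0.501, -0.001]
contact_force: [1.6, -0.4, 0.5]
width: 0.0856
```

```bash
python3 - <<'E'
from h import *
K,T=load("w2")
print(pix2(K,T,253.1,175.6,.102).round(4),pix2(K,T,252.4,186.5,.143).round(4))
to(.47,-.31,.25,-.95)
E
```

```text
[0.5375 0.1596 0.102 ] [0.5371 0.1595 0.143 ]
t 5.45 pos [ 0.5019 -0.0861  0.2485] ty -0.522 w 0.0856 | frac [-0.4201  0.1679 -0.0033] twist 0.1363 rows 4.5 j6 0.22
```

>>> step_arm --moves '[-0.09, 0.036, 0, 0.04, -1, -0.18, 0.072, 0, 0.08, -1, -0.27, 0.108, 0, 0.12, -1, -0.36, 0.144, 0, 0.136, -1, -0.42, 0.168, 0, 0.136, -1]'

```text
clock: 5.95
position: [0.4711, -0.3114, 0.2482]
ee_rot: [-0.002, 0.952, 0.307, -0.001]
contact_force: [0.9, -0.3, 0.6]
width: 0.0854
```

>>> step_arm --moves '[0, 0, 0, 0, -1, 0, 0, 0, 0, -1]'

```text
clock: 6.15
position: [0.4718, -0.3086, 0.2485]
ee_rot: [-0.002, 0.952, 0.307, -0.001]
contact_force: [-1.2, 0.2, -0.6]
width: 0.0856
```

```bash
python3 - <<'E'
from h import *
s,im=grab("wrist");K,T=cam(s,im);save("w3",im,K,T)
u,v=proj(K,T,[.465,-.32,.012]); print(u,v); to(.47,-.31,.25,-.95)
u,v=int(u),int(v);crop("w3","w3c",u-45,v-45,u+45,v+40,7)
E
```

```text
259.80040241862457 172.80372961343494
t 6.2 pos [ 0.4721 -0.3077  0.249 ] ty -0.945 w 0.0855 | frac [-0.006   0.0012 -0.002 ] twist 0.0016 rows 0.1 j6 0.24
```

View pics/w3c.png

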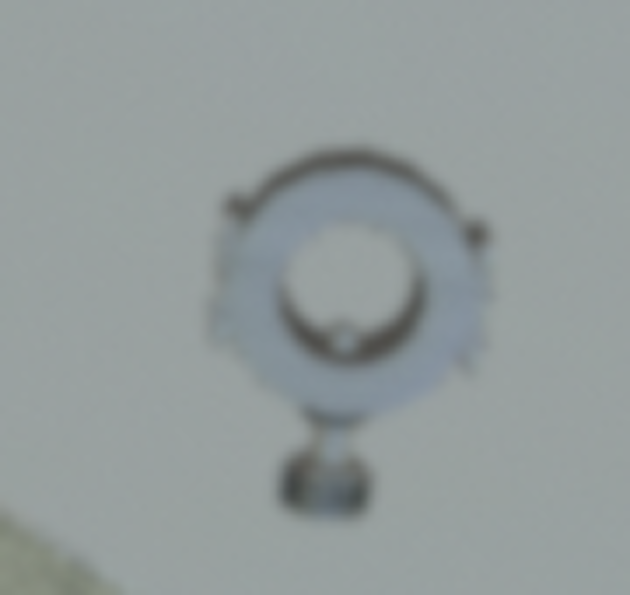

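The crop shows the steel collar: ring centre ≈(356,291), bore, screw tip (343,337) and head (325,487). The grip faces are left and right, so the jaws are almost aligned. Purple and brown colours are excluded and the screw is visible, so this is the right part.

```bash
python3 - <<'E'
from h import *
K,T=load("w3"); o=np.array([259-45,172-45])
f=lambda x,y,z:pix2(K,T,o[0]+x/7,o[1]+y/7,z)
c=f(356,291,.024);b=f(352,290,.024);h=f(325,487,.012)
l=f(237,205,.024);r=f(478,235,.024)
print(c,b,h,np.linalg.norm((h-c)[:2]),"yaw head",np.arctan2(*(c-h)[1::-1]),"lugs",np.linalg.norm(r-l),np.arctan2(*(r-l)[1::-1]), "widths",np.linalg.norm(f(232,291,.024)-f(482,291,.024)))
E
```

```text
[ 0.47422925 -0.32014821  0.024     ] [ 0.47398537 -0.31953353  0.024     ] [ 0.44217627 -0.33753516  0.012     ] 0.03646504250024177 yaw head 0.49702360327837436 lugs 0.038564974138314265 -1.0694258086563206 widths 0.03999274470403946
```

```bash
python3 - <<'E'
from h import *
to(.474,-.32,.06,-1.071)
E
```

```text
t 6.2 pos [ 0.4721 -0.3077  0.249 ] ty -0.945 w 0.0855 | frac [-0.0112  0.0238  0.3779] twist 0.0402 rows 3.8 j6 0.24
```

>>> step_arm --moves '[-0.011, 0.024, 0.1, 0.04, -1, -0.011, 0.024, 0.2, 0.04, -1, -0.011, 0.024, 0.3, 0.04, -1, -0.011, 0.024, 0.378, 0.04, -1, -0.011, 0.024, 0.378, 0.04, -1]'

```text
clock: 6.7
position: [0.4717, -0.3165, 0.0564]
ee_rot: [-0.006, 0.969, 0.249, -0.004]
contact_force: [-1.0, 0.7, -0.7]
width: 0.0853
```

```bash
python3 - <<'E'
from h import *
to(.474,-.32,.014,-1.071)
E
```

```text
t 6.7 pos [ 0.4717 -0.3165  0.0564] ty -1.068 w 0.0853 | frac [0.0011 0.0094 0.0846] twist 0.0009 rows 0.9 j6 0.35
```

>>> step_arm --moves '[0.001, 0.007, 0.04, 0, -1, 0.001, 0.007, 0.083, 0, -1, 0.001, 0.007, 0.083, 0, -1, 0.001, 0.007, 0.083, 0, -1]'

```text
clock: 7.1
position: [0.4784, -0.3244, 0.022]
ee_rot: [0.001, 0.969, 0.248, 0.001]
contact_force: [-0.2, 0.4, 0.4]
width: 0.0851
```

```bash
python3 - <<'E'
from h import *
to(.474,-.32,.014,-1.071); s=manip.get_state(); print(s["contact_force"],yaw(s)[:,2])
E
```

```text
t 7.1 pos [ 0.4784 -0.3244  0.022 ] ty -1.069 w 0.0851 | frac [-0.0036 -0.0119  0.0161] twist 0.0006 rows 0.2 j6 0.35
[-0.15749265  0.44462256  0.35458072] [ 1.29584022e-03 -8.22577231e-04 -9.99998822e-01]
```

>>> step_arm --moves '[0, -0.008, 0.014, 0, -1, 0, -0.008, 0.014, 0, -1, 0, -0.008, 0.014, 0, -1]'

```text
clock: 7.4
position: [0.4757, -0.321, 0.0141]
ee_rot: [0.0, 0.969, 0.248, 0.0]
contact_force: [-0.2, 0.1, -0.0]
width: 0.0852
```

```bash
python3 - <<'E'
from h import *
to(.474,-.32,.014,-1.071); s=manip.get_state(); print(s["contact_force"],yaw(s)[:,2])
E
```

```text
t 7.4 pos [ 0.4757 -0.321   0.0141] ty -1.07 w 0.0852 | frac [-0.0021 -0.0033  0.0002] twist 0.0004 rows 0.0 j6 0.35
[-0.20340925  0.14937143 -0.0177605 ] [ 6.38609777e-04 -4.33197625e-04 -9.99999702e-01]
```

>>> step_arm --moves '[-0.002, -0.003, 0, 0, 0, -0.002, -0.003, 0, 0, 1, -0.002, -0.003, 0, 0, 1, -0.002, -0.003, 0, 0, 1, -0.002, -0.003, 0, 0, 1]' --force 60

```text
clock: 7.9
position: [0.4743, -0.3205, 0.0139]
ee_rot: [0.0, 0.969, 0.248, 0.0]
contact_force: [-0.9, -0.4, 4.0]
width: 0.0429
```

>>> step_arm --moves '[0, 0, 0, 0, 1, 0, 0, 0, 0, 1, 0, 0, 0, 0, 1]'

```text
clock: 8.2
position: [0.4742, -0.3205, 0.0139]
ee_rot: [0.0, 0.969, 0.248, 0.0]
contact_force: [-0.1, -0.5, 5.3]
width: 0.0428
```

```bash
python3 - <<'E'
from h import *
to(.474,-.32,.014,-1.071); s=manip.get_state(); print(s["contact_force"],yaw(s)[:,2])
E
```

```text
t 8.2 pos [ 0.4742 -0.3205  0.0139] ty -1.07 w 0.0428 | frac [ 0.     -0.0011 -0.0003] twist 0.0003 rows 0.0 j6 0.35
[-0.06792021 -0.46984063  5.33850672] [ 5.70253262e-04 -4.47336899e-04 -9.99999737e-01]
```

>>> step_arm --moves '[0, 0, -0.05, 0, 1, 0, 0, -0.15, 0, 1, 0, 0, -0.25, 0, 1, 0, 0, -0.35, 0, 1, 0, 0, -0.45, 0, 1]'

```text
clock: 8.7
position: [0.4735, -0.3198, 0.2397]
ee_rot: [-0.001, 0.969, 0.248, -0.0]
contact_force: [-0.0, -0.4, -1.0]
width: 0.043
```

```bash
python3 - <<'E'
from h import *
s,im=grab("wrist");K,T=cam(s,im);save("w4",im,K,T); print(s["contact_force"])
u,v=proj(K,T,s["position"]); print(u,v); to(.537,.1595,.24,.106-np.pi/2)
u,v=int(u),int(v);crop("w4","w4c",u-75,v-60,u+75,min(384,v+80),5)
E
```

```text
[-0.01272064 -0.35854261 -1.03531407]
252.56817749334493 258.0374685611925
t 8.75 pos [ 0.477  -0.3228  0.249 ] ty -1.07 w 0.0431 | frac [ 0.5683 -0.7887  0.0097] twist 0.1257 rows 9.7 j6 0.35
```

View pics/w4c.png

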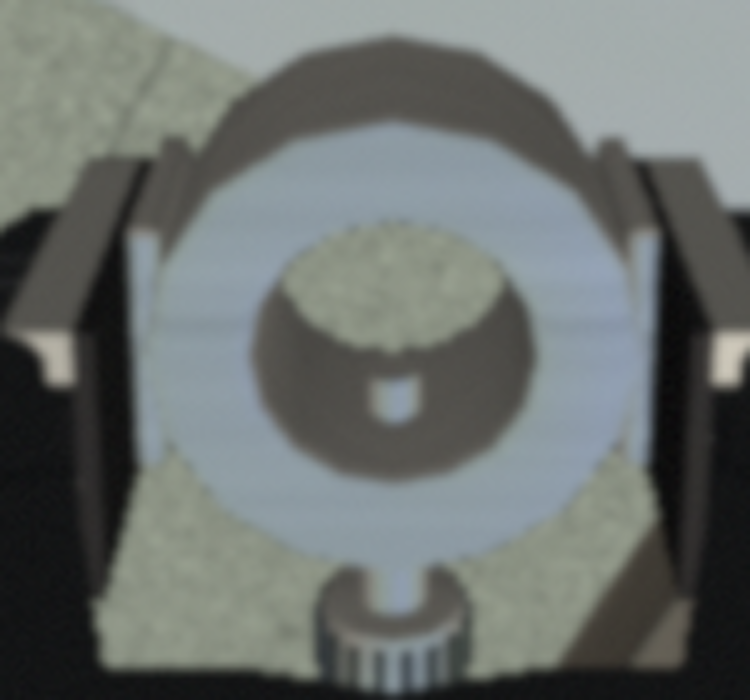

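```bash
python3 - <<'E'
from h import *
s,im=grab("wrist"); K,_=cam(s,im); T=np.array(im["T_tool_cam"]); o=np.array([252-75,258-60])
f=lambda x,y,z:pix2(K,T,o[0]+x/5,o[1]+y/5,z)*1000
for n,p in(("outer top",(396,122)),("outer bot",(396,570)),("outer L",(152,345)),("outer R",(640,345)),("bore top",(395,222)),("bore bot",(395,482)),("bore L",(252,352)),("bore R",(536,352))): print(n,f(*p,-.010).round(2))
print("head",f(393,650,.002))
to(.537,.1595,.24,.106-np.pi/2)
E
```

```text
outer top [ 20.48   1.51 -10.  ]
outer bot [-20.13   1.58 -10.  ]
outer L [  1.08 -18.38 -10.  ]
outer R [  1.1   21.48 -10.  ]
bore top [ 11.98   1.45 -10.  ]
bore bot [-11.62   1.49 -10.  ]
bore L [  0.45 -10.23 -10.  ]
bore R [  0.46  13.   -10.  ]
head [-37.63052548   1.37231039   2.        ]
t 8.8 pos [ 0.4771 -0.3229  0.2458] ty -1.07 w 0.0429 | frac [ 0.5682 -0.7889  0.0036] twist 0.1257 rows 9.7 j6 0.35
```

>>> step_arm --moves '[0.057, -0.079, 0, 0.02, 1, 0.114, -0.158, 0, 0.04, 1, 0.17, -0.237, 0, 0.06, 1, 0.228, -0.316, 0, 0.08, 1, 0.285, -0.395, 0, 0.1, 1]'

```text
clock: 9.3
position: [0.5035, -0.0766, 0.237]
ee_rot: [-0.0, 0.996, 0.092, -0.001]
contact_force: [1.5, -0.2, -1.0]
width: 0.043
```

```bash
python3 - <<'E'
from h import *
to(.536,.1597,.22,.106-np.pi/2)
E
```

```text
t 9.3 pos [ 0.5035 -0.0766  0.237 ] ty -1.387 w 0.043 | frac [ 0.1501 -0.4528  0.0342] twist 0.0246 rows 4.8 j6 1.1
```

>>> step_arm --moves '[0.03, -0.09, 0, 0.006, 1, 0.06, -0.18, 0, 0.012, 1, 0.09, -0.27, 0, 0.018, 1, 0.12, -0.36, 0, 0.0246, 1, 0.15, -0.44, 0.02, 0.0246, 1]'

```text
clock: 9.8
position: [0.5372, 0.1539, 0.2281]
ee_rot: [-0.0, 0.998, 0.055, 0.0]
contact_force: [0.3, 0.1, -2.2]
width: 0.0426
```

>>> step_arm --moves '[0, 0, 0, 0, 1, 0, 0, 0, 0, 1]'

```text
clock: 10.0
position: [0.5362, 0.1521, 0.2266]
ee_rot: [0.0, 0.998, 0.056, -0.002]
contact_force: [0.8, -0.8, -0.9]
width: 0.0428
```

```bash
python3 - <<'E'
from h import *
to(.536,.1597,.177,.106-np.pi/2)
E
```

```text
t 10.0 pos [0.5362 0.1521 0.2266] ty -1.459 w 0.0428 | frac [ 0.0017 -0.0152  0.0992] twist 0.0018 rows 1.0 j6 1.61
```

>>> step_arm --moves '[0.0015, -0.015, 0.05, 0.002, 1, 0.0015, -0.015, 0.099, 0.002, 1, 0.0015, -0.015, 0.099, 0.002, 1, 0.0015, -0.015, 0.099, 0.002, 1, 0.0015, -0.015, 0.099, 0.002, 1]'

```text
clock: 10.5
position: [0.538, 0.1583, 0.1802]
ee_rot: [-0.0, 0.999, 0.051, 0.001]
contact_force: [1.0, 0.2, -1.3]
width: 0.0428
```

```bash
python3 - <<'E'
from h import *
to(.536,.1597,.177,.106-np.pi/2)
s,im=grab("wrist");K,T=cam(s,im);save("w5",im,K,T)
crop("w5","w5c",177,198,327,338,5)
E
```

```text
t 10.5 pos [0.538  0.1583 0.1802] ty -1.469 w 0.0428 | frac [-0.0037 -0.0032  0.0065] twist -0.0014 rows 0.1 j6 1.63
```

View pics/w5c.png

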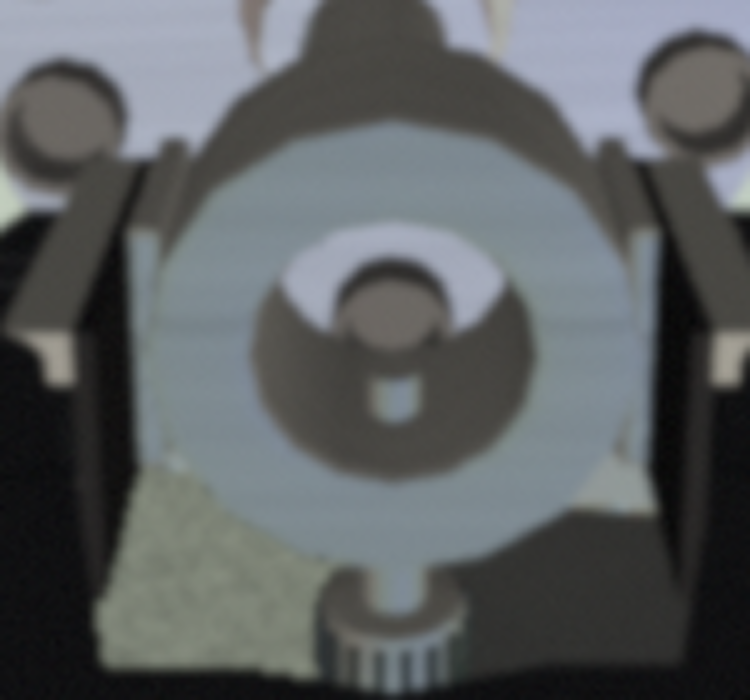

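>>> step_arm --moves '[0, 0, 0, 0, 1, 0, 0, 0, 0, 1]'

```text
clock: 10.75
position: [0.5375, 0.1589, 0.1798]
ee_rot: [-0.0, 0.999, 0.051, 0.001]
contact_force: [-0.4, 0.8, -1.4]
width: 0.0427
```

```bash
python3 - <<'E'
from h import *
to(.536,.1597,.177,.106-np.pi/2)
s,im=grab("wrist");K,T=cam(s,im);save("w6",im,K,T);to(.536,.1597,.177,.106-np.pi/2)
print(K,np.array(im["T_tool_cam"]).round(5).tolist()); print(load("w1")[0],load("w5")[0][0])
a=np.hstack([cv2.imread(f"pics/w{i}.png")[190:212,215:290] for i in(5,6)]);print(a[14,:,1].tolist())
for w in("w5","w6"):
    K,T=load(w)
    for P in((.5365,.1604),(.536,.159),(.536,.162)): print(w,P,[proj(K,T,[*P,z]).round(1) for z in(.102,.105,.11)])
E
```

```text
t 10.75 pos [0.5375 0.1589 0.1798] ty -1.468 w 0.0427 | frac [-0.0027 -0.0018  0.0057] twist -0.001 rows 0.1 j6 1.63
t 10.8 pos [0.5373 0.159  0.1796] ty -1.468 w 0.0427 | frac [-0.0025 -0.0017  0.0052] twist -0.001 rows 0.1 j6 1.63
[[320.05975368   0.         255.09638736]
 [  0.         320.05975368 190.76363859]
 [  0.           0.           1.        ]] [[0.00081, -0.96511, -0.26183, 0.06583], [1.0, 0.00067, 0.00062, 0.00123], [-0.00042, -0.26183, 0.96511, -0.12799], [0.0, 0.0, 0.0, 1.0]]
[[320.05975368   0.         255.09638736]
 [  0.         320.05975368 190.76363859]
 [  0.           0.           1.        ]] [320.05975368   0.         255.09638736]
[175, 176, 175, 175, 175, 175, 175, 175, 174, 169, 155, 135, 122, 128, 149, 167, 173, 174, 175, 174, 172, 166, 145, 115, 88, 76, 73, 73, 73, 72, 73, 73, 74, 74, 74, 74, 74, 73, 73, 72, 71, 70, 72, 72, 73, 74, 75, 77, 79, 89, 113, 144, 166, 174, 176, 176, 176, 175, 172, 166, 162, 166, 170, 169, 169, 171, 172, 172, 172, 172, 173, 172, 172, 171, 172, 175, 175, 175, 175, 174, 175, 175, 174, 175, 174, 169, 155, 135, 123, 128, 149, 167, 174, 174, 175, 175, 172, 162, 139, 112, 89, 76, 72, 72, 73, 72, 73, 72, 74, 73, 73, 73, 73, 73, 72, 72, 72, 72, 71, 73, 73, 73, 75, 77, 79, 86, 105, 138, 164, 174, 176, 176, 176, 176, 173, 168, 165, 168, 170, 169, 170, 172, 173, 173, 172, 173, 173, 174, 173, 174]
w5 (0.5365, 0.1604) [array([249.7, 206.9]), array([249.7, 208.3]), array([249.5, 210.7])]
w5 (0.536, 0.159) [array([251.7, 207.8]), array([251.7, 209.2]), array([251.6, 211.6])]
w5 (0.536, 0.162) [array([247.3, 207.4]), array([247.2, 208.8]), array([247. , 211.2])]
w6 (0.5365, 0.1604) [array([250.8, 206.4]), array([250.7, 207.7]), array([250.7, 210.1])]
w6 (0.536, 0.159) [array([252.8, 207.3]), array([252.8, 208.7]), array([252.7, 211.1])]
w6 (0.536, 0.162) [array([248.4, 206.8]), array([248.3, 208.2]), array([248.1, 210.6])]
```

>>> step_arm --moves '[-0.0034, -0.0038, 0.02, -0.001, 1, -0.0034, -0.0038, 0.026, -0.001, 1, -0.0034, -0.0038, 0.026, -0.001, 1, -0.0034, -0.0038, 0.026, -0.001, 1, -0.0034, -0.0038, 0.026, -0.001, 1]'

```text
clock: 11.3
position: [0.5353, 0.1608, 0.166]
ee_rot: [-0.0, 0.999, 0.053, 0.0]
contact_force: [-0.0, 0.1, -1.6]
width: 0.0425
```

```bash
python3 - <<'E'
from h import *
to(.5354,.1608,.155,.106-np.pi/2); s=manip.get_state();print(s["contact_force"],s["moment"])
E
```

```text
t 11.3 pos [0.5353 0.1608 0.166 ] ty -1.465 w 0.0425 | frac [0.0002 0.     0.022 ] twist 0.0001 rows 0.2 j6 1.63
[-0.04877337  0.06138144 -1.58287678] [-0.05679364  0.0212631   0.01213081]
```

Position is spot on. Descending slowly in the taper zone, watching the force.

>>> step_arm --moves '[0, 0, 0.006, 0, 1, 0, 0, 0.012, 0, 1, 0, 0, 0.018, 0, 1, 0, 0, 0.024, 0, 1, 0, 0, 0.024, 0, 1]'

```text
clock: 11.8
position: [0.5348, 0.1607, 0.1533]
ee_rot: [0.0, 0.999, 0.053, -0.001]
contact_force: [0.4, -0.3, -1.4]
width: 0.0423
```

```bash
python3 - <<'E'
from h import *
to(.5354,.1608,.155,.106-np.pi/2); s=manip.get_state();print(s["contact_force"],s["moment"])
E
```

```text
t 11.8 pos [0.5348 0.1607 0.1533] ty -1.465 w 0.0423 | frac [ 0.0012 -0.0001 -0.0033] twist 0.0 rows 0.0 j6 1.63
[ 0.37469836 -0.28126026 -1.39009992] [-0.00360015  0.04900838  0.00791382]
```

>>> step_arm --moves '[0.001, 0, 0.006, 0, 1, 0.001, 0, 0.012, 0, 1, 0.001, 0, 0.018, 0, 1, 0.001, 0, 0.024, 0, 1, 0.001, 0, 0.024, 0, 1]'

```text
clock: 12.3
position: [0.5353, 0.1608, 0.1414]
ee_rot: [0.0, 0.999, 0.053, -0.001]
contact_force: [-0.5, 0.5, -1.4]
width: 0.0428
```

>>> step_arm --moves '[0, 0, 0.006, 0, 1, 0, 0, 0.012, 0, 1, 0, 0, 0.018, 0, 1, 0, 0, 0.018, 0, 1]'

```text
clock: 12.7
position: [0.5353, 0.1607, 0.1324]
ee_rot: [0.0, 0.999, 0.053, -0.001]
contact_force: [0.7, -0.2, -0.4]
width: 0.0427
```

```bash
python3 - <<'E'
from h import *
to(.5354,.1608,.12,.106-np.pi/2); s=manip.get_state();print(s["contact_force"],s["moment"])
E
```

```text
t 12.7 pos [0.5353 0.1607 0.1324] ty -1.465 w 0.0427 | frac [ 0.0003 -0.0001  0.0249] twist 0.0 rows 0.2 j6 1.63
[ 0.67762717 -0.24815719 -0.38055295] [0.01352909 0.00053593 0.00517705]
```

>>> step_arm --moves '[0, 0, 0.01, 0, 1, 0, 0, 0.02, 0, 1, 0, 0, 0.03, 0, 1, 0, 0, 0.037, 0, 1, 0, 0, 0.037, 0, 1]'

```text
clock: 13.2
position: [0.5354, 0.1608, 0.1144]
ee_rot: [-0.0, 0.999, 0.053, -0.0]
contact_force: [-1.2, -0.5, 3.7]
width: 0.043
```

```bash
python3 - <<'E'
from h import *
to(.5354,.1608,.106,.106-np.pi/2); s=manip.get_state();print(s["contact_force"],s["moment"])
E
```

```text
t 13.2 pos [0.5354 0.1608 0.1144] ty -1.465 w 0.043 | frac [-0.0001 -0.      0.0167] twist 0.0 rows 0.2 j6 1.63
[-1.24961834 -0.53263263  3.69999462] [-0.02658549  0.25711792 -0.04772476]
```

>>> step_arm --moves '[0, 0, 0.005, 0, 1, 0, 0, 0.01, 0, 1, 0, 0, 0.015, 0, 1, 0, 0, 0.018, 0, 1, 0, 0, 0.018, 0, 1]' --force 80

```text
clock: 13.7
position: [0.5355, 0.1608, 0.1065]
ee_rot: [-0.0, 0.999, 0.053, 0.0]
contact_force: [-2.2, -0.5, 9.8]
width: 0.0423
```

```bash
python3 - <<'E'
from h import *
to(.5354,.1608,.106,.106-np.pi/2); s=manip.get_state();print(s["contact_force"],s["moment"],yaw(s)[:,2])
E
```

```text
t 13.7 pos [0.5355 0.1608 0.1065] ty -1.465 w 0.0423 | frac [-0.0003 -0.      0.0011] twist 0.0001 rows 0.0 j6 1.63
[-2.17615278 -0.50675447  9.83109518] [-0.14420473  0.59341629 -0.0032447 ] [ 3.68548931e-04  5.38513948e-05 -9.99999931e-01]
```

>>> step_arm --moves '[0, 0, 0.002, 0, 1, 0, 0, 0.003, 0, 1, 0, 0, 0.004, 0, 1, 0, 0, 0.004, 0, 1, 0, 0, 0.004, 0, 1]'

```text
clock: 14.2
position: [0.5356, 0.1608, 0.1058]
ee_rot: [-0.0, 0.999, 0.053, 0.001]
contact_force: [-5.8, -1.4, 15.5]
width: 0.0424
```

```bash
python3 - <<'E'
from h import *
s,im=grab("wrist");K,T=cam(s,im);save("w7",im,K,T)
to(.5354,.1608,.106,.106-np.pi/2); s=manip.get_state();print(s["contact_force"],s["moment"],yaw(s)[:,2])
crop("w7","w7c",167,188,337,338,4)
E
```

```text
t 14.25 pos [0.5356 0.1608 0.1058] ty -1.465 w 0.0424 | frac [-0.0004  0.     -0.0003] twist 0.0001 rows 0.0 j6 1.63
[-4.44332673 -0.94903738 16.27753268] [-0.21679546  0.92884738 -0.06880579] [ 1.23779517e-03  1.41733654e-04 -9.99999224e-01]
```

View pics/w7c.png

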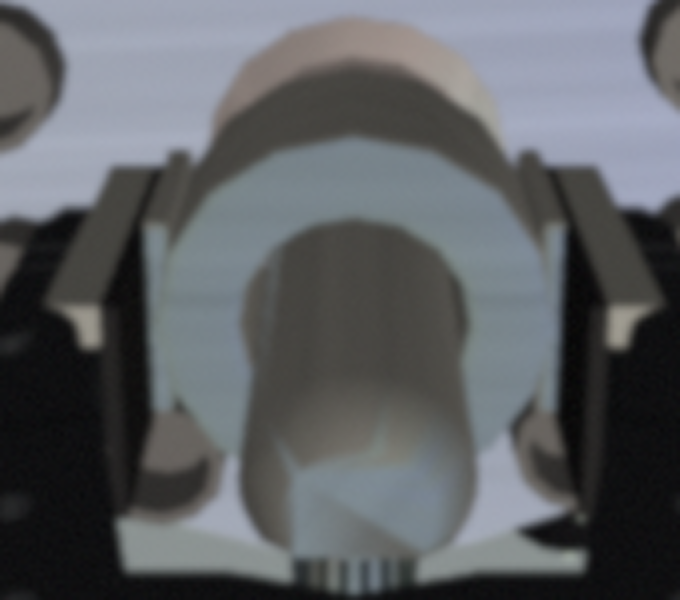

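The picture shows the spindle through the bore, with the collar level in the fingers and the screw head at (355,575) towards the front. The force is above what the spring alone needs, so the stop is reached. One short settle, then hand in.

>>> step_arm --moves '[0, 0, 0, 0, 1, 0, 0, 0, 0, 1, 0, 0, 0, 0, 1, 0, 0, 0, 0, 1, 0, 0, 0, 0, 1]'

```text
clock: 14.75
position: [0.5356, 0.1608, 0.1058]
ee_rot: [-0.0, 0.999, 0.053, 0.001]
contact_force: [-4.9, -1.1, 15.5]
width: 0.0423
```

```bash
python3 - <<'E'
from h import *
s=manip.get_state();print(s["position"],s["contact_force"],s["width"],abs(s["qd"]).max())
if 10<s["contact_force"][2]<30 and s["position"][2]<.1075: job.sign_off(); print("signed")
E
```

```text
[0.53560281 0.1607871  0.10581577] [-4.94773208 -1.08729054 15.4656249 ] 0.04234850963503196 0.0017640185489370525
the job is handed in; nothing more can be done
signed
```

The job is handed in. The collar is held on the spindle with its screw to the front and the rotor pressed fully home. The robot clock was about 15 s of the 58 s allowed, and sign-off gives no verdict.

- **Spindle:** I gripped it across the flat and back (15.2 mm opening, against 16 mm nominal). I turned it about 0.79 rad until the flat faced the front, held it there, and a wrist picture after release confirmed the direction.
- **Collar:** I gripped the steel collar on its two flat faces (42.8 mm opening, against 44 mm nominal). It went down over the spindle with almost no side force, which indicates the screw was on the flat, and I pressed it down.
- **Last checks:**
  - The tool height puts the collar's underside at about 92 mm, which is the fully home height.
  - The push was 15.5 N, more than the 11.5 N the spring needs to get home.
  - The grip was set to 80 N, the tool was vertical to about 0.001 rad, and the arm was at rest.
  - The last picture showed the spindle through the bore and the screw at the front.
- **Disagreements:** A side force of about 5 N remained at the end. The wrist camera's calibration also differed by 1–2 mm between pictures, so I combined the grip readings with positions compared within one picture to line up the collar.
- **Not checked:** I took no final picture of the other items. The arm was not moved close to any of them.

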